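# Fold the dice box shut and put it away in the empty tile tray

## Task

Fold the hinged lid of the wooden dice box shut where the box stands on the table. Then put the closed box into the empty grey tile tray, setting it down flat on the tray's floor rather than dropping it, so that another tray can be stacked on top. Do not shift or knock over the overturned glass.

Things in the scene. Friction and masses are not known exactly. Their poses are not given: they have to be found in the camera images.
- dice_box: Lower half of a plain wooden hinged box standing on the table, white dice fixed in it. Closed: 50 mm (x) by 90 mm (y) by 32 mm high (lower half 22, lid 10), 0.2 to 0.3 kg. Loose. Origin: centre of underside, z up. Hinge along y at its +x side's rim (x = 25, z = 22 mm), which starts roughly away from the robot; brass catch on the -x side.
- dice_lid (a joint): Angle of the box's lid (plate 50 x 90 mm, 10 mm thick): 0 = shut, 1.57 = upright, limit 2.05. Starts at 1.7 to 1.95, leaning past upright over the box's +x side, upper edge about 70 mm above the table. Pushing its upper part towards the box's -x side folds it (under 1 N). Lightly stiff hinge: holds the lid when steeper than about 1 rad; below about 0.9 rad it falls shut.
- empty_tray: Empty open-topped grey plastic tray, 180 mm (x) by 150 mm (y) by 40 mm high outside, walls and floor 4 mm thick. Fixed. Origin: centre of underside, z up. It stands to the robot's left or right; the like tray on the other side is full of face-down tiles.
- glass: Overturned drinking glass, 90 mm high, 68 mm across at the table and 56 mm at the top, standing mouth down beyond the dice box. Origin: centre of its mouth, on the table. To be left alone.
Mind the look-alikes: they are no part of the job. Leave any purple look-alike of the empty_tray alone.

How it is judged:
By the outcome, as a careful person would: the job done as asked, in the order asked, and still so for the second after the job is handed in, with the robot touching nothing.
It also fails if it takes over 48 s, if anything falls off the work surface, if the arm or the gripper's body presses on something with over 40 N, if the wrist force passes 120 N, or if a joint passes its speed limit or range.

## Robot

A 6-joint arm with a two-finger parallel gripper is mounted at the origin on the work surface. World frame = base frame: x ahead of the robot, y to its left, z up, the work surface at z = 0. Lengths are in m, angles in degrees, forces in N, time in s.
With the tool pointing down it reaches from about 0.4 to 0.825 m from the base axis. Payload 7 kg.
Tool frame: the origin (TCP) lies at the very end of the fingers, on their centre line; the grasp point (between the pads) lies 19 mm behind it (r.hold_point_z is the distance from the TCP to the grasp point, in m); z points along the fingers, y is the direction in which the jaws open and shut (so a half turn about z gives the same grasp; the last joint's range is limited). The gripper opens to 88 mm and grips with 3 to 60 N. Pads are 19 mm wide; open, the fingers measure 130 mm over their backs; the gripper's body (78 mm by 193 mm) begins 47 mm behind the grasp point.
Start: joints at [-57.691, 20.546, 0.682, 0, -70.136, -16.507], TCP at [0.184, -0.649, 0.227] pointing down, gripper open.
Joint ranges: [-176.03, 176.03], [-82.01, 121.73], [-58.28, 71.71], [-173.87, 95.51], [-174.79, -0.11], [-173.66, 173.66]. Speed limits (degrees/s): [136.94, 136.94, 172.46, 180, 180, 180].

## Interface

Orientations are given as [roll, pitch, yaw] about the fixed x, y, z axes, in that order (R = Rz(yaw) Ry(pitch) Rx(roll)).
In Python, from plant import r gives the robot as it stands. The module is installed in compiled form; this text tells all that it offers.
- The arm moves only by the shell command python3 -m inch 'ROWS' [FORCE]. ROWS is text: rows parted by semicolons, each of 7 numbers parted by spaces: the shift along the tool's x, y, z in m, then the turn, a rotation vector about the tool's x, y, z in rad, then the opening, from 0 (shut) to 1 (fully open). In form: tx ty tz ax ay az jaw; .... A call has 1 to 20 rows; each row shifts and turns the commanded pose from where the row before left it, along the tool's axes as they then stand; what a row does not reach is not made up. A row lasts 1/12 s, in which the tool goes at most 41.7 mm and 7.16 degrees, less where a joint would pass 70% of its speed; a pose out of reach is approached as far as the arm can. A call with a gripper value outside its range is refused whole. The fingers move at their own pace and stop on an object; FORCE is the grip in N (left out, the last holds). Time passes only in rows, so rows that do not move let the fingers close. It gives the time, the measured TCP pose, the force and the opening at its end, in the units of the state.
- r.get_state(): the state, without advancing time (a new reading comes with each control period).
- r.capture(name): name is "side" or "top" or "wrist"; returns the picture (400x640x3 uint8, red, green, blue); there is no depth.
- r.camera_params(name): a dict with "vfov" (degrees; the focal length in pixels is half the picture's height over the tangent of half this angle, whatever the lens; pixels are square), "cx", "cy" (the principal point, pixels), "R" (3x3) and "t" (3): a world point X has camera coordinates R X + t. Camera axes: x right, y down, z forward; pixel columns grow to the right and rows downward; lengths in m; the calibration is good to about 2 mm. A picture is of the moment at which its call begins: read the wrist's pose just before it. camera_params takes no time and is no camera call; for the wrist camera it gives the pose at the moment of the call.
- r.close_job(): hands the job in, once; it reports no verdict.
Trained networks look in the newest picture that a camera, given by its name, has taken for a name from the list of things; names that differ only in an ending like _2 or _b are one class to them, and where a whole thing is asked for, a point or a joint stands for the part that bears it (a point fixed in the world has none). Each returns a list of dicts, best first, with "p" (0 to 1); they miss things now and then, are a little off and sometimes report something else, mostly with a low value. They report only what shows in the picture. A call takes as long as a camera call. They do not tell look-alikes from the thing itself.
- r.recognise(target, camera): "xy" ([column, row] in pixels, amid what is visible of it).
The state is a dict: "time_s": time; "joints": joint angles; "qd": joint speeds; "joint_torque": joint torques, N m; "tcp_pos": TCP position; "eef_rot": TCP orientation; "contact_force": force on the tool from outside, world axes, zero at the start; "moment": the same for the moment, N m; "gripper_width": finger opening in m.
Only numpy, scipy, OpenCV 4.12 (cv2) and the standard library are available. Lean on these libraries where they do the work, as an engineer would, in place of code of your own. Each camera call takes 0.05 s, during which the arm holds its last target.

## Working session

There is one attempt and no reset: what is moved stays moved. The work goes in short steps, Python scripts to look and compute and a shell command to move; the robot and the scene stay as the last step left them, time stands still between calls to the robot, and variables do not carry over. Pictures are saved under pics/ and viewed, and the job is handed in when it is done.

```bash
mkdir -p pics; cat > h.py <<'E'
import numpy as np, cv2
from plant import r
def K(c):
    p=r.camera_params(c); f=200/np.tan(np.radians(p['vfov'])/2); return p,f
def ray(c,uv,z):
    p,f=K(c); R=np.array(p['R']);t=np.array(p['t'])
    o=-R.T@t; d=R.T@np.array([(uv[0]-p['cx'])/f,(uv[1]-p['cy'])/f,1]); return o+d*(z-o[2])/d[2]
def proj(c,X):
    p,f=K(c); q=np.array(p['R'])@np.array(X)+np.array(p['t']); return [round(float(p['cx']+f*q[0]/q[2]),1),round(float(p['cy']+f*q[1]/q[2]),1)]
def cap(c,n):
    im=r.capture(c)[:,:,::-1].copy(); cv2.imwrite('pics/'+n,im); return im
E
python3 - <<'E'
from h import *
print(r.get_state()); print(r.hold_point_z)
for c in ('top','side'):
    im=cap(c,c+'0.png'); print(c,r.camera_params(c))
    for n in ('dice_box','dice_lid','empty_tray','glass'):
        print(n,[(np.round(d['xy'],1),round(d['p'],2),ray(c,d['xy'],0.02).round(3)) for d in r.recognise(n,c)])
E
```

```text
{'time_s': 0.0, 'joints': array([-5.76902832e+01,  2.05901295e+01,  6.32521905e-01, -1.96997311e-02,
       -7.01363856e+01, -1.65081684e+01]), 'qd': array([ 0.13262495, -0.01145597, -0.09632193, -0.10891486,  0.03273937,
       -0.06019861]), 'joint_torque': array([ 9.37901241e-04, -5.82718241e+01,  2.93059838e+01,  6.99734196e+00,
        6.71107948e-03, -2.29008247e-04]), 'tcp_pos': array([ 0.18365088, -0.64901211,  0.22562925]), 'eef_rot': array([ 1.79904619e+02, -8.95527730e-03, -1.64205153e+02]), 'contact_force': array([ 0.24626135,  0.00890286, -0.12504157]), 'moment': array([ 0.01207979,  0.00565294, -0.01943532]), 'gripper_width': 0.08748762117142105}
0.0188
top {'vfov': 55.83090164442197, 'cx': 317.67584547561376, 'cy': 194.5363591601975, 'R': array([[ 0.01683031, -0.9997264 ,  0.01624398],
       [-0.99700271, -0.01800702, -0.07524192],
       [ 0.07551384, -0.01492894, -0.99703299]]), 't': array([0.10035197, 0.63104361, 1.00868249])}
dice_box [(array([350.5, 226.4]), 0.7, array([0.544, 0.02 , 0.02 ]))]
dice_lid [(array([349.1, 217.8]), 0.57, array([0.567, 0.024, 0.02 ]))]
[... 255 characters left out ...]
02 ])), (array([248. , 227.7]), 0.38, array([0.536, 0.299, 0.02 ]))]
side {'vfov': 48.15340618007478, 'cx': 320.40123056347335, 'cy': 205.6466183898374, 'R': array([[-0.79508822, -0.60636317,  0.01258714],
       [-0.44698835,  0.57182963, -0.68790427],
       [ 0.40992211, -0.55257088, -0.72569228]]), 't': array([0.5526461 , 0.25952338, 1.12631953])}
dice_box [(array([357.4, 209.1]), 0.92, array([0.546, 0.015, 0.02 ]))]
dice_lid [(array([353.1, 201.4]), 0.59, array([ 0.574, -0.003,  0.02 ]))]
empty_tray [(array([208.9, 341.2]), 0.64, array([0.582, 0.573, 0.02 ])), (array([299.7, 272.5]), 0.63, array([0.538, 0.296, 0.02 ]))]
glass [(array([284.2, 196.2]), 0.73, array([0.752, 0.108, 0.02 ]))]
```

View pics/top0.png

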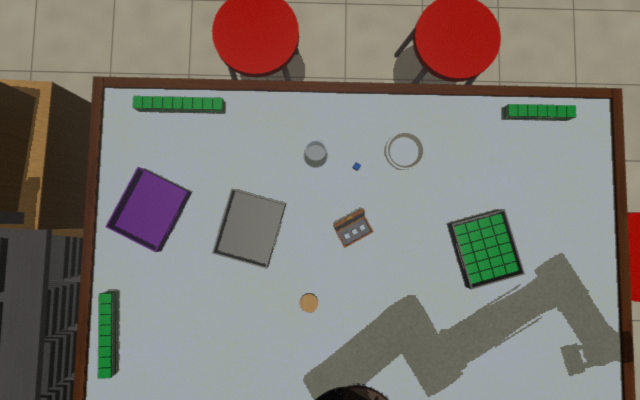

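View pics/side0.png

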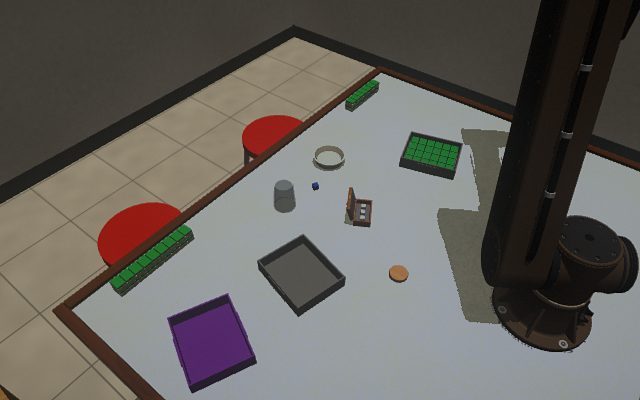

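```bash
python3 - <<'E'
import cv2
a=cv2.imread('pics/top0.png')[110:290,260:420]; cv2.imwrite('pics/tc.png',cv2.resize(a,None,fx=3.3,fy=3.3,interpolation=cv2.INTER_CUBIC))
a=cv2.imread('pics/side0.png')[130:270,240:430]; cv2.imwrite('pics/sc.png',cv2.resize(a,None,fx=4,fy=4,interpolation=cv2.INTER_CUBIC))
a=cv2.imread('pics/top0.png')[160:290,80:320]; cv2.imwrite('pics/tt.png',cv2.resize(a,None,fx=3.3,fy=3.3,interpolation=cv2.INTER_CUBIC))
E
```

```text
(no output)
```

View pics/tc.png

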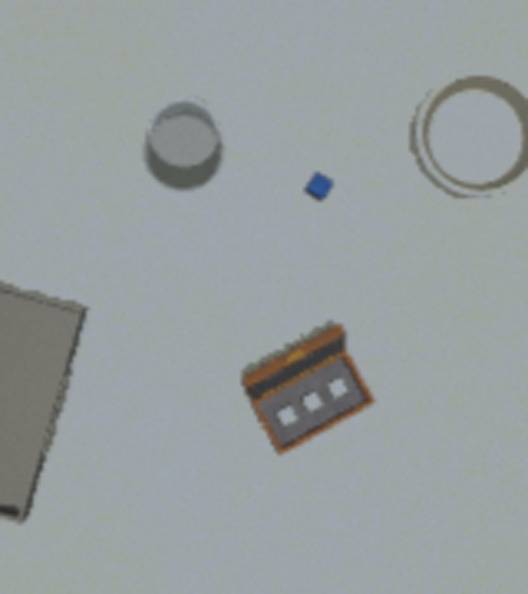

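View pics/sc.png

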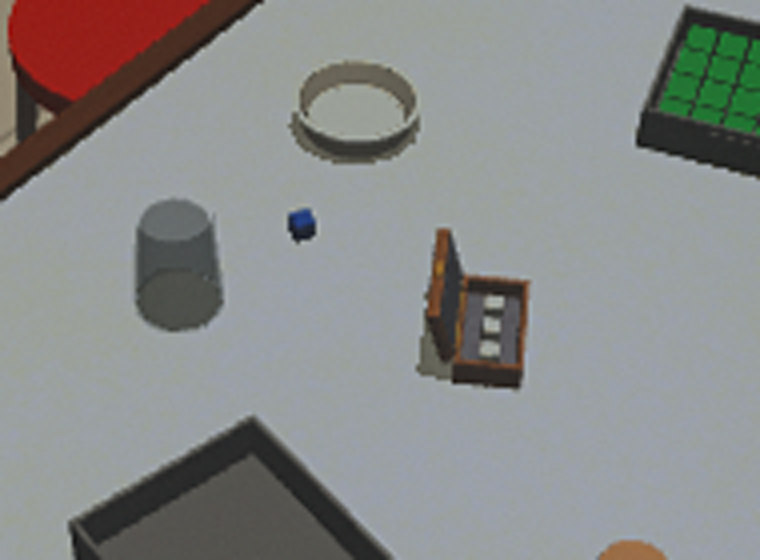

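View pics/tt.png

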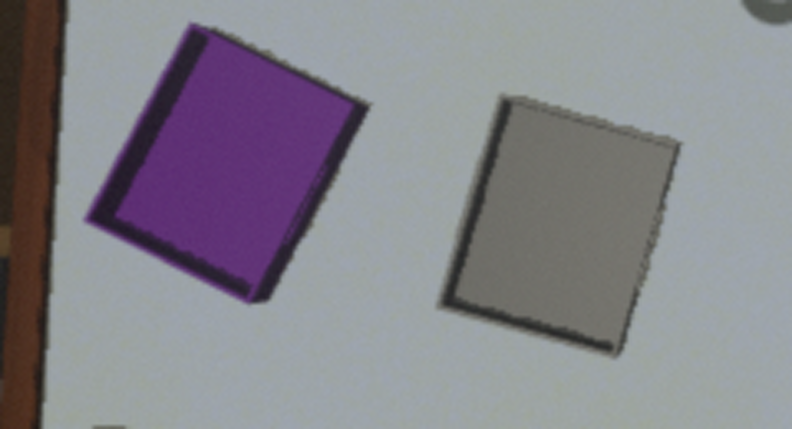

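Top picture: the box is at about (353,228) with its lid edge towards the top of the picture, and the glass is at (316,153). The tray candidates are grey and empty at (250,229), purple at (149,209), and green-filled at (486,248). The enlarged crop confirms that the grey one is open and empty, so that is the target. Next I fit the poses.

```bash
cat > fit.py <<'E'
from h import *
from scipy.optimize import least_squares
def Rz(a): return np.array([[np.cos(a),-np.sin(a),0],[np.sin(a),np.cos(a),0],[0,0,1]])
T=lambda u,v:(260+u/3.3,110+v/3.3); S=lambda u,v:(240+u/4,130+v/4); T2=lambda u,v:(80+u/3.3,160+v/3.3)
box=[('top',(-.025,.045,.022),T(280,452)),('top',(-.025,-.045,.022),T(373,402)),
('side',(-.025,.045,0),S(519,388)),('side',(.025,.045,0),S(453,381)),('side',(-.025,-.045,.022),S(528,282))]
def res(p):
    return np.ravel([np.array(proj(c,Rz(p[2])@np.array(q)+[p[0],p[1],0]))-uv for c,q,uv in box])
s=least_squares(res,[.545,.02,.5]); bx=s.x; print('box',bx.round(4),np.degrees(bx[2]).round(1),res(bx).round(1))
def lid(a):
    def pt(l,y,t): return Rz(bx[2])@np.array([.025-l*np.cos(a)+t*np.sin(a),y,.022+l*np.sin(a)+t*np.cos(a)])+[bx[0],bx[1],0]
    return pt
L=[('top',(.05,.045,.01),T(243,380)),('top',(.05,-.045,.01),T(334,322)),('side',(.05,-.045,.01),S(439,232)),('side',(.05,-.045,0),S(450,230))]
def rl(a): return np.ravel([np.array(proj(c,lid(a[0])(*q)))-uv for c,q,uv in L])
s=least_squares(rl,[1.8]); print('lid',s.x,rl(s.x).round(1))
tr=[('top',(.09,.075,.04),T2(503,97)),('top',(.09,-.075,.04),T2(681,143)),('top',(-.09,-.075,.04),T2(618,355)),('top',(-.09,.075,.04),T2(438,306)),
('side',(.09,-.075,.04),S(253,418)),('side',(.09,.075,.04),S(70,522)),('side',(-.09,-.075,.04),(345,277)),('side',(-.09,.075,.04),(298,302))]
def rt(p): return np.ravel([np.array(proj(c,Rz(p[2])@np.array(q)+[p[0],p[1],0]))-uv for c,q,uv in tr])
s=least_squares(rt,[.53,.29,-.3],loss='soft_l1'); print('tray',s.x.round(4),np.degrees(s.x[2]).round(1),rt(s.x).round(1))
E
python3 fit.py
```

```text
box [0.545 0.02  0.5  ] 28.6 [-4.4 -5.1 -3.4 -5.3 -6.4  0.1 -6.9 -0.2 -5.6 -0.5]
lid [1.8] [-4.6 -6.7 -1.8 -5.2 -5.9 -1.8 -5.4 -1.4]
tray [ 0.53  0.29 -0.3 ] -17.2 [ 2.  -0.2  1.1  3.4 -1.4  3.8 -0.6  0.9  4.4 -1.2  2.9 -2.1  2.7  1.
  0.3  6. ]
```

Rounding in `proj` broke the gradient, so I'll remove it.

```bash
sed -i 's/return \[round(float(p\[.cx.\]+f\*q\[0\]\/q\[2\]),1),round(float(p\[.cy.\]+f\*q\[1\]\/q\[2\]),1)\]/return [p["cx"]+f*q[0]\/q[2],p["cy"]+f*q[1]\/q[2]]/' h.py; grep -n proj h.py; python3 fit.py
python3 - <<'E'
from h import *
for c,uv in(('top',(315.5,150.5)),('side',(284,184))): print(c, ray(c,uv,.09).round(3))
E
```

```text
8:def proj(c,X):
box [0.5304 0.0094 0.5187] 29.7 [-0.3  0.6  0.4 -0.3  0.   0.2 -0.6  0.1  0.2 -0.5]
lid [1.81612225] [-1.  -0.8  1.6  0.1 -0.4 -1.4  0.2 -1.1]
tray [ 0.5359  0.292  -0.2567] -14.7 [-0.4 -1.6 -0.5 -0.4 -0.3  0.8 -0.3  0.3  0.4 -1.9  0.1 -1.2  0.7 -1.3
  0.   5.4]
top [0.738 0.12  0.09 ]
side [0.737 0.121 0.09 ]
```

```bash
python3 -m inch '0 0 0 0 0 -0.121 1;0 0 0 0 0 -0.121 1;0 0 0 0 0 -0.121 1;0 0 0 0 0 -0.121 1;0 0 0 0 0 -0.121 1;0 0 0 0 0 -0.121 1;0 0 0 0 0 -0.121 1;0 0 0 0 0 -0.121 1;0 0 0 0 0 -0.121 1;0 0 0 0 0 -0.121 1;0 0 0 0 0 -0.121 1;0 0 0 0 0 -0.121 1;0 0 0 0 0 -0.121 1;0 0 0 0 0 -0.121 1;0 0 0 0 0 -0.121 1;0 0 0 0 0 0 1'
cat > go.py <<'E'
import sys
from h import *
from scipy.spatial.transform import Rotation as Ro
s=r.get_state(); R=Ro.from_euler('xyz',s['eef_rot'],degrees=True).as_matrix()
yaw=np.radians(29.7); ex=np.array([np.cos(yaw),np.sin(yaw),0]); ey=np.array([-ex[1],ex[0],0])
def rel(t): return (R.T@(np.array(t)-s['tcp_pos'])).round(4)
E
python3 - <<'E'
from go import *
print(s['joints'].round(1),s['tcp_pos'],s['eef_rot'])
b=np.array([.5304,.0094,0])
d=rel(b+.025*ex+[0,0,.225]); print('above',d,np.linalg.norm(d))
E
```

```text
time_s: 1.83
tcp_pos: [0.1838, -0.6495, 0.2266]
eef_rot: [-180.0, -0.0, -59.9]
contact_force: [-0.1, 0.2, 0.2]
gripper_width: 0.0876
[-57.7  20.5   0.7  -0.  -70.1  87.8] [ 0.18378643 -0.64946061  0.22662194] [-1.79999571e+02 -3.86934241e-03 -5.98831259e+01]
above [-0.3958 -0.6554  0.0016] 0.7656431022349773
```

```bash
python3 -m inch '-0.0198 -0.0328 0 0 0 0 1;-0.0198 -0.0328 0 0 0 0 1;-0.0198 -0.0328 0 0 0 0 1;-0.0198 -0.0328 0 0 0 0 1;-0.0198 -0.0328 0 0 0 0 1;-0.0198 -0.0328 0 0 0 0 1;-0.0198 -0.0328 0 0 0 0 1;-0.0198 -0.0328 0 0 0 0 1;-0.0198 -0.0328 0 0 0 0 1;-0.0198 -0.0328 0 0 0 0 1;-0.0198 -0.0328 0 0 0 0 1;-0.0198 -0.0328 0 0 0 0 1;-0.0198 -0.0328 0 0 0 0 1;-0.0198 -0.0328 0 0 0 0 1;-0.0198 -0.0328 0 0 0 0 1;-0.0198 -0.0328 0 0 0 0 1;-0.0198 -0.0328 0 0 0 0 1;-0.0198 -0.0328 0 0 0 0 1;-0.0198 -0.0328 0 0 0 0 1;0 0 0 0 0 0 1'
python3 - <<'E'
from go import *
b=np.array([.5304,.0094,0])
d=rel(b+.025*ex+[0,0,.225]); print('above',d)
cap('wrist','w1.png'); p=r.camera_params('wrist')
for n,q in (('catchL',(-.025,.045,.022)),('catchR',(-.025,-.045,.022)),('hingeL',(.025,.045,0.022))): print(n,np.round(proj('wrist',b+ex*q[0]+ey*q[1]+[0,0,q[2]]),1))
E
```

```text
time_s: 3.5
tcp_pos: [0.5406, -0.0088, 0.2264]
eef_rot: [-179.9, -0.0, -60.3]
contact_force: [0.3, -1.0, -0.0]
gripper_width: 0.0876
above [-0.0209 -0.0251  0.0014]
catchL [340.8 231.4]
catchR [342.3 152.7]
hingeL [297.1 231.4]
```

View pics/w1.png

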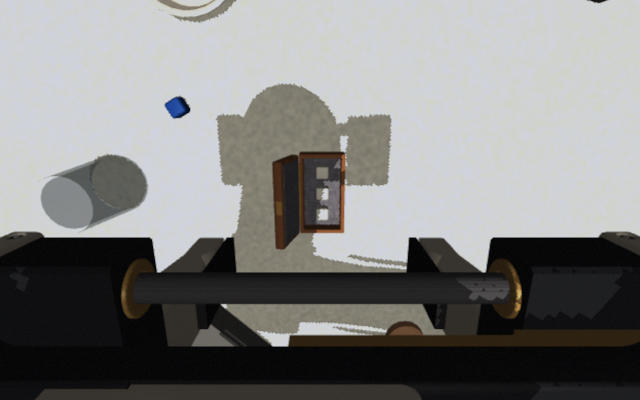

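```bash
python3 -m inch '-0.021 -0.024 0 0 0 0 1;0 0 0.034 0 0 0 1;0 0 0.034 0 0 0 1;0 0 0.034 0 0 0 1;0 0 0.034 0 0 0 1;0 0 0.034 0 0 0 1;0 0 0 0 0 0 1'
python3 - <<'E'
from go import *
b=np.array([.5304,.0094,0]); print(rel(b+.025*ex+[0,0,.055])); cap('wrist','w2.png'); im=cap('side','s2.png'); cv2.imwrite('pics/s2c.png',cv2.resize(im[100:270,240:430],None,fx=3,fy=3))
E
```

```text
time_s: 4.13
tcp_pos: [0.5434, 0.0149, 0.0508]
eef_rot: [179.4, 0.2, -60.5]
contact_force: [-0.8, -0.7, -0.7]
gripper_width: 0.0876
[-0.0018 -0.0109 -0.0043]
```

View pics/w2.png

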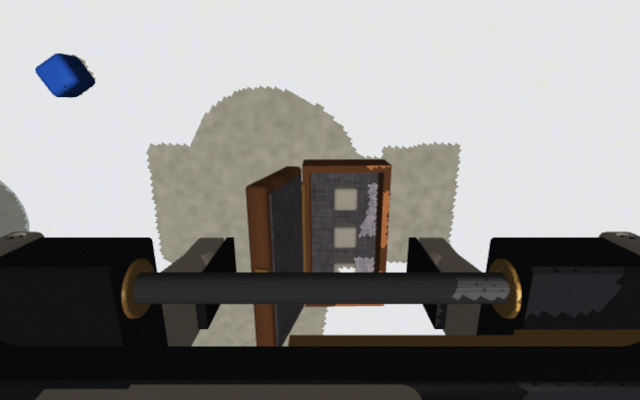

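View pics/s2c.png

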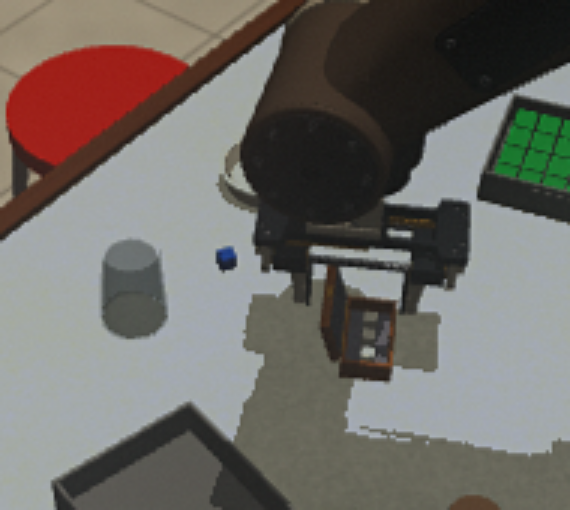

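```bash
python3 -m inch '0 0.006 0 0 0 0 1;0 0.006 0 0 0 0 1;0 0.006 0 0 0 0 1;0 0.006 0 0 0 0 1;0 0.006 0 0 0 0 1;0 0.006 0 0 0 0 1;0 0.006 0 0 0 0 1;0 0.006 0 0 0 0 1;0 0.006 0 0 0 0 1;0 0.006 0 0 0 0 1;0 0.004 0 0 0 0 1;0 0 0 0 0 0 1'
python3 - <<'E'
from go import *
cap('wrist','w3.png'); im=cap('side','s3.png'); cv2.imwrite('pics/s3c.png',cv2.resize(im[100:270,240:430],None,fx=3,fy=3))
E
```

```text
time_s: 5.23
tcp_pos: [0.4916, -0.0155, 0.0565]
eef_rot: [180.0, 0.0, -60.2]
contact_force: [-0.2, -0.7, 0.3]
gripper_width: 0.0878
```

View pics/w3.png

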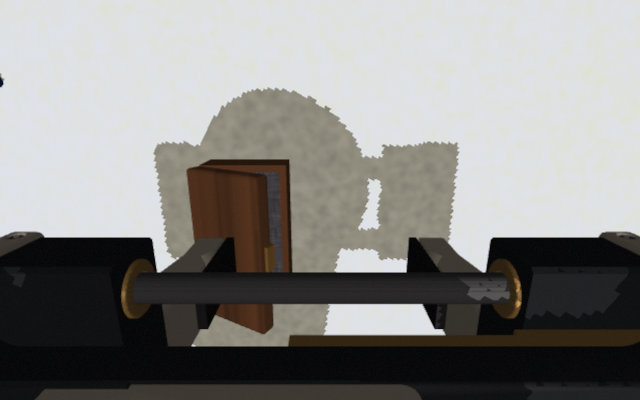

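View pics/s3c.png

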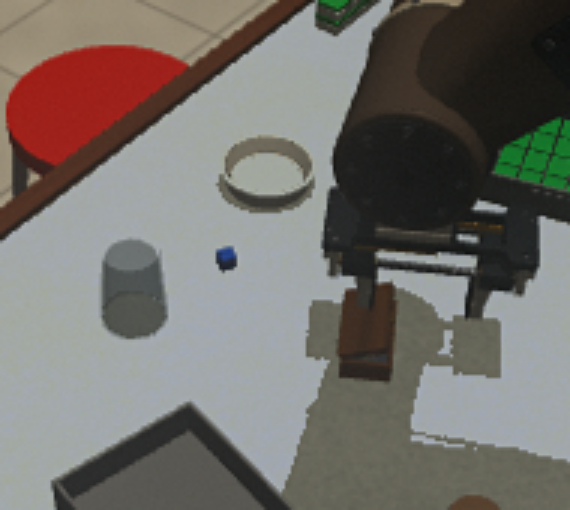

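```bash
python3 -m inch '0 0.006 0 0 0 0 1;0 0.006 0 0 0 0 1;0 0 0 0 0 0 1;0 0 -0.02 0 0 0 1;0 0 -0.02 0 0 0 1;0 0 0 0 0 0 1;0 0 0 0 0 0 1'
python3 - <<'E'
from go import *
cap('wrist','w4.png'); im=cap('side','s4.png'); cv2.imwrite('pics/s4c.png',cv2.resize(im[100:270,240:430],None,fx=3,fy=3))
E
```

```text
time_s: 5.92
tcp_pos: [0.4829, -0.0207, 0.0976]
eef_rot: [-179.8, -0.0, -60.2]
contact_force: [1.0, 0.7, -0.6]
gripper_width: 0.0877
```

View pics/w4.png

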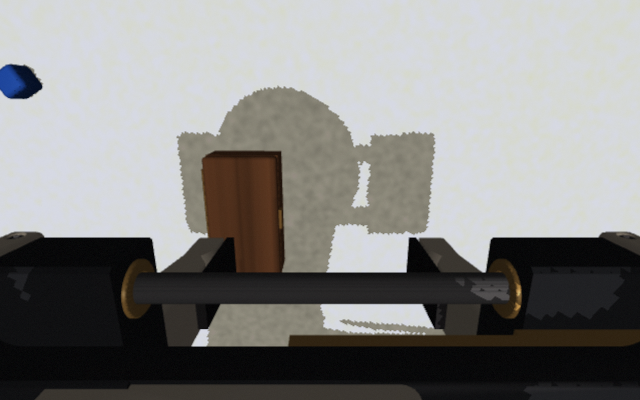

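View pics/s4c.png

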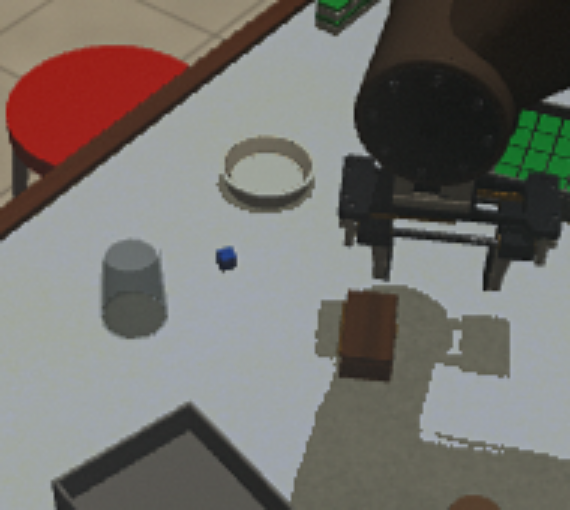

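```bash
python3 - <<'E'
import cv2
a=cv2.imread('pics/s4.png')[185:240,340:390]; cv2.imwrite('pics/s4d.png',cv2.resize(a,None,fx=10,fy=10,interpolation=cv2.INTER_CUBIC))
a=cv2.imread('pics/w4.png')[130:280,180:310]; cv2.imwrite('pics/w4d.png',cv2.resize(a,None,fx=4,fy=4,interpolation=cv2.INTER_CUBIC))
E
```

```text
(no output)
```

View pics/s4d.png

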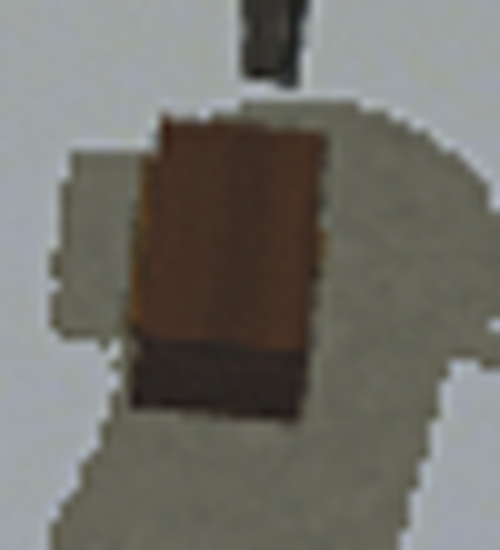

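View pics/w4d.png

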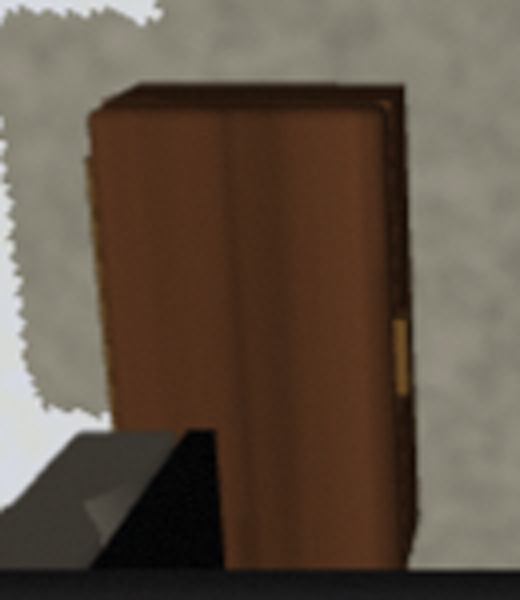

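```bash
python3 - <<'E'
from go import *
from scipy.optimize import least_squares
S=lambda u,v:(340+u/10,185+v/10); W=lambda u,v:(180+u/4,130+v/4)
pts=[('side',(.025,.045,.032),S(135,338)),('side',(-.025,.045,.032),S(304,348)),('side',(-.025,-.045,.032),S(327,135)),('side',(.025,-.045,.032),S(165,118)),('side',(-.025,.045,0),S(298,420)),('side',(.025,.045,0),S(132,405)),
('wrist',(.025,-.045,.032),W(92,112)),('wrist',(-.025,-.045,.032),W(384,105)),('wrist',(-.025,-.045,0),W(404,86))]
def Rz(a): return np.array([[np.cos(a),-np.sin(a),0],[np.sin(a),np.cos(a),0],[0,0,1]])
for sel in (pts,pts[:6],pts[6:]):
    f=lambda p:np.ravel([np.array(proj(c,Rz(p[2])@np.array(q)+[p[0],p[1],0]))-uv for c,q,uv in sel])
    q=least_squares(f,[.53,.01,.52]); print(q.x.round(4),np.degrees(q.x[2]).round(1),f(q.x).round(1))
    print(rel([q.x[0],q.x[1],.0976]), s['eef_rot'])
E
```

```text
[0.5269 0.0105 0.512 ] 29.3 [ 0.6 -0.1  1.1  0.9  0.7 -0.   0.2 -0.1  0.7  1.   0.2  0.5 -2.3 -1.
  0.6  1.3  1.  -0.5]
[-0.0049 -0.0548 -0.0014] [ 1.79987454e+02  1.56897082e-02 -6.02193451e+01]
[0.529  0.0103 0.511 ] 29.3 [ 0.  -0.5  0.5  0.5  0.1 -0.4 -0.3 -0.5  0.1  0.6 -0.4  0.1]
[-0.0037 -0.0566 -0.0014] [ 1.79987454e+02  1.56897082e-02 -6.02193451e+01]
[0.5257 0.0101 0.5353] 30.7 [-1.9  0.2  0.9  0.8  1.2 -1. ]
[-0.0052 -0.0536 -0.0014] [ 1.79987454e+02  1.56897082e-02 -6.02193451e+01]
```

```bash
python3 -m inch '-0.002 -0.02 0 0 0 0 1;-0.002 -0.02 0 0 0 0 1;-0.001 -0.015 0 0 0 0 1;0 0 0 0 0 0 1;0 0 0.02 0 0 0 1;0 0 0.02 0 0 0 1;0 0 0.02 0 0 0 1;0 0 0.015 0 0 0 1;0 0 0.01 0 0 0 1;0 0 0 0 0 0 1;0 0 0 0 0 0 1'
python3 - <<'E'
from go import *
print(rel([.5269,.0105,.006])); cap('wrist','w5.png')
E
```

```text
time_s: 6.93
tcp_pos: [0.5268, 0.0104, 0.0111]
eef_rot: [179.9, 0.0, -60.2]
contact_force: [0.5, 0.5, -0.4]
gripper_width: 0.0879
[-0.     -0.0001  0.0051]
```

View pics/w5.png

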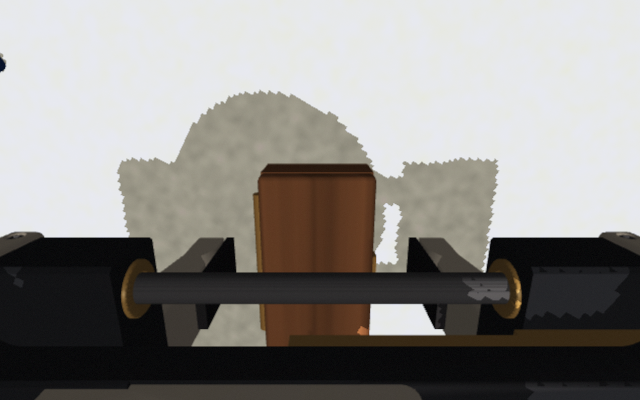

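```bash
python3 -m inch '0 0 0.006 0 0 0 1;0 0 0 0 0 0 0.4;0 0 0 0 0 0 0.4;0 0 0 0 0 0 0.4;0 0 0 0 0 0 0.4;0 0 0 0 0 0 0.4;0 0 0 0 0 0 0.4;0 0 0 0 0 0 0.4;0 0 0 0 0 0 0.4' 20
python3 - <<'E'
from go import *
cap('wrist','w6.png')
print(r.get_state()['gripper_width'])
E
```

```text
time_s: 7.73
tcp_pos: [0.5276, 0.0108, 0.0057]
eef_rot: [-180.0, -0.0, -60.2]
contact_force: [-0.0, 0.7, 1.2]
gripper_width: 0.0498
0.05010641371244536
```

```bash
python3 -m inch '0 0 0 0 0 0 0;0 0 0 0 0 0 0;0 0 -0.01 0 0 0 0;0 0 -0.02 0 0 0 0;0 0 -0.025 0 0 0 0;0 0 -0.025 0 0 0 0;0 0 -0.02 0 0 0 0;0 0 0 0 0 0 0;0 0 0 0 0 0 0' 25
python3 - <<'E'
from go import *
cap('wrist','w7.png')
tr=np.array([.5359,.292]);tx=np.radians(-14.9)
# desired tool y azimuth = tx+180 
print(s['eef_rot'],s['joints'].round(1))
im=cap('side','s7.png'); cv2.imwrite('pics/s7c.png',cv2.resize(im[100:330,220:430],None,fx=2.5,fy=2.5))
E
```

```text
time_s: 8.53
tcp_pos: [0.5275, 0.0109, 0.1068]
eef_rot: [-179.9, 0.0, -60.2]
contact_force: [-0.1, 0.2, -3.6]
gripper_width: 0.0498
[-1.79872789e+02  6.44928493e-04 -6.02220024e+01] [ 22.5  13.2 -27.1  -0.  -49.6   7.3]
```

View pics/s7c.png

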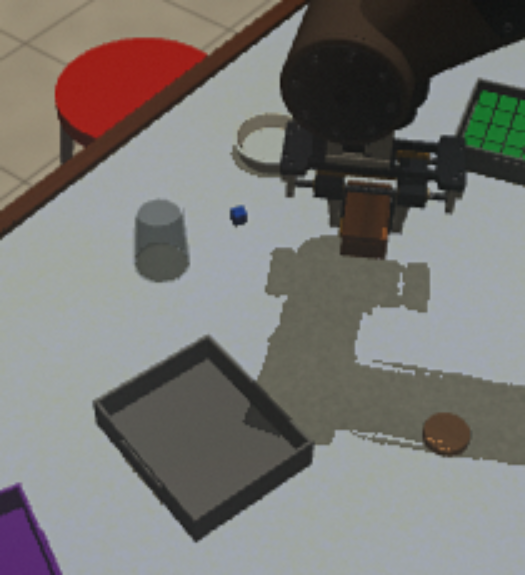

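View pics/w7.png

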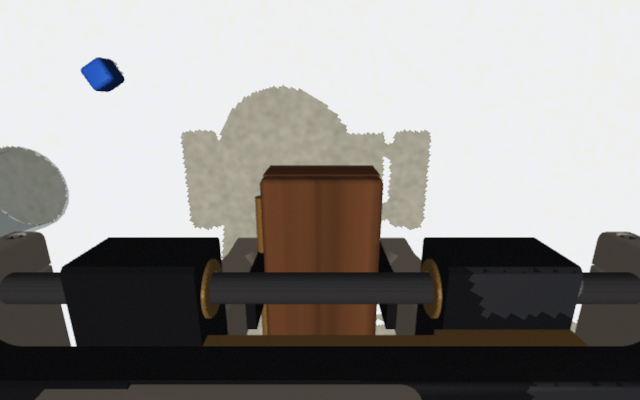

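```bash
python3 -m inch '0 0 0 0 0 0.05 0;0 0 0 0 0 0.1 0;0 0 0 0 0 0.11 0;0 0 0 0 0 0.11 0;0 0 0 0 0 0.11 0;0 0 0 0 0 0.11 0;0 0 0 0 0 0.1 0;0 0 0 0 0 0.06 0;0 0 0 0 0 0.03 0;0 0 0 0 0 0 0'
python3 - <<'E'
from go import *
print(rel([.536,.292,.1068]),s['eef_rot'])
E
```

```text
time_s: 9.47
tcp_pos: [0.5263, 0.0104, 0.1041]
eef_rot: [179.8, -0.1, -105.0]
contact_force: [0.0, -0.1, -2.2]
gripper_width: 0.0501
[-0.2745  0.0635 -0.003 ] [ 1.79847300e+02 -9.66267986e-02 -1.04987237e+02]
```

```bash
python3 -m inch '-0.01 0.002 0 0 0 0 0;-0.02 0.005 0 0 0 0 0;-0.025 0.006 0 0 0 0 0;-0.025 0.006 0 0 0 0 0;-0.025 0.006 0 0 0 0 0;-0.025 0.006 0 0 0 0 0;-0.025 0.006 0 0 0 0 0;-0.025 0.006 0 0 0 0 0;-0.025 0.006 0 0 0 0 0;-0.025 0.006 0 0 0 0 0;-0.02 0.005 0 0 0 0 0;-0.015 0.003 0 0 0 0 0;-0.01 0.001 0 0 0 0 0;0 0 0 0 0 0 0;0 0 0 0 0 0 0'
python3 - <<'E'
from go import *
print(rel([.536,.292,.1068]),s['eef_rot'])
cap('wrist','w8.png');cap('side','s8.png');cap('top','t8.png')
E
```

```text
time_s: 10.72
tcp_pos: [0.5359, 0.2928, 0.105]
eef_rot: [180.0, -0.1, -104.9]
contact_force: [-0.1, -0.8, -1.8]
gripper_width: 0.0499
[ 0.0008 -0.0003 -0.0018] [ 1.79961137e+02 -5.85299359e-02 -1.04855420e+02]
```

View pics/w8.png

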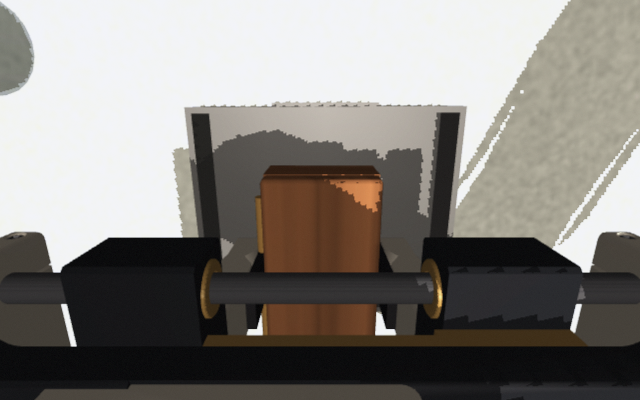

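View pics/s8.png

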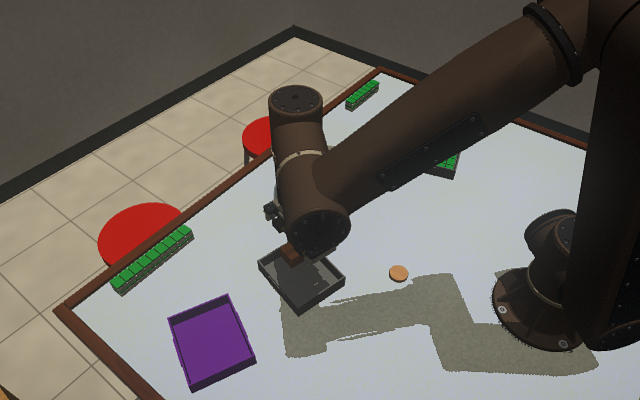

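```bash
python3 -m inch '0 0 0.01 0 0 0 0;0 0 0.02 0 0 0 0;0 0 0.02 0 0 0 0;0 0 0.015 0 0 0 0;0 0 0.012 0 0 0 0;0 0 0.006 0 0 0 0;0 0 0 0 0 0 0;0 0 0.003 0 0 0 0;0 0 0.002 0 0 0 0;0 0 0 0 0 0 0;0 0 0 0 0 0 0'
```

```text
time_s: 11.78
tcp_pos: [0.5365, 0.2931, 0.0181]
eef_rot: [-180.0, 0.0, -104.9]
contact_force: [-0.4, 0.9, -2.1]
gripper_width: 0.0502
```

```bash
python3 -m inch '0 0 0.002 0 0 0 0;0 0 0.002 0 0 0 0;0 0 0.002 0 0 0 0;0 0 0 0 0 0 0;0 0 0 0 0 0 0';python3 -m inch '0 0 0.001 0 0 0 0;0 0 0 0 0 0 0;0 0 0 0 0 0 0'; python3 -m inch '0 0 0.001 0 0 0 0;0 0 0 0 0 0 0;0 0 0 0 0 0 0'
```

```text
time_s: 12.2
tcp_pos: [0.5361, 0.2928, 0.0114]
eef_rot: [180.0, -0.0, -104.9]
contact_force: [-0.4, -0.7, -2.2]
gripper_width: 0.0497
time_s: 12.45
tcp_pos: [0.5362, 0.2929, 0.0105]
eef_rot: [180.0, -0.0, -104.9]
contact_force: [0.4, -0.2, -1.8]
gripper_width: 0.0498
time_s: 12.7
tcp_pos: [0.5364, 0.293, 0.0098]
eef_rot: [-180.0, 0.0, -104.9]
contact_force: [0.0, 1.0, 0.0]
gripper_width: 0.0498
```

```bash
python3 -m inch '0 0 0.0005 0 0 0 0;0 0 0 0 0 0 0;0 0 0 0 0 0 0'; python3 -m inch '0 0 0 0 0 0 0.8;0 0 0 0 0 0 0.8;0 0 0 0 0 0 0.8;0 0 0 0 0 0 0.8;0 0 0 0 0 0 0.8;0 0 0 0 0 0 0.8'
```

```text
time_s: 12.95
tcp_pos: [0.5363, 0.293, 0.0097]
eef_rot: [-180.0, 0.0, -104.9]
contact_force: [-2.6, 0.0, 5.4]
gripper_width: 0.05
time_s: 13.45
tcp_pos: [0.5362, 0.2929, 0.009]
eef_rot: [180.0, -0.0, -104.9]
contact_force: [-0.3, -0.5, -0.4]
gripper_width: 0.0698
```

Force was 5 N on touching the floor, and the box is now released. Next is to rise straight up and back out of view.

```bash
python3 -m inch '0 0 -0.01 0 0 0 0.8;0 0 -0.02 0 0 0 0.8;0 0 -0.03 0 0 0 0.8;0 0 -0.035 0 0 0 0.8;0 0 -0.035 0 0 0 0.8;0 0 -0.035 0 0 0 0.8;0 0 -0.03 0 0 0 0.8;0.03 0 0 0 0 0 0.8;0.04 0 0 0 0 0 0.8;0.04 0 0 0 0 0 0.8;0.04 0 0 0 0 0 0.8;0.04 0 0 0 0 0 0.8;0.03 0 0 0 0 0 0.8;0 0 0 0 0 0 0.8;0 0 0 0 0 0 0.8'
python3 - <<'E'
from h import *
a=cap('side','s9.png');b=cap('top','t9.png'); cap('wrist','w9.png')
f=lambda x,k:cv2.resize(x,None,fx=k,fy=k,interpolation=cv2.INTER_CUBIC)
cv2.imwrite('pics/s9c.png',f(a[170:320,220:420],4));cv2.imwrite('pics/t9c.png',f(b[130:280,190:390],4))
for c in ('side','top'):
  for uv in [d['xy'] for d in r.recognise('glass',c)][:1]: print(c,uv)
E
```

```text
time_s: 14.7
tcp_pos: [0.4794, 0.079, 0.2053]
eef_rot: [-179.9, 0.1, -105.0]
contact_force: [0.3, 0.6, -1.2]
gripper_width: 0.07
side [284.8, 197.6]
top [314.1, 155.5]
```

View pics/s9c.png

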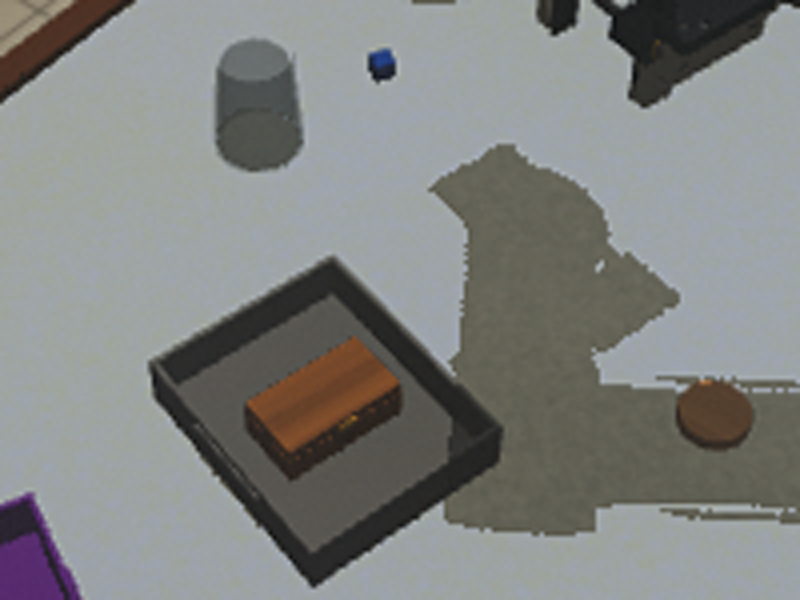

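View pics/t9c.png

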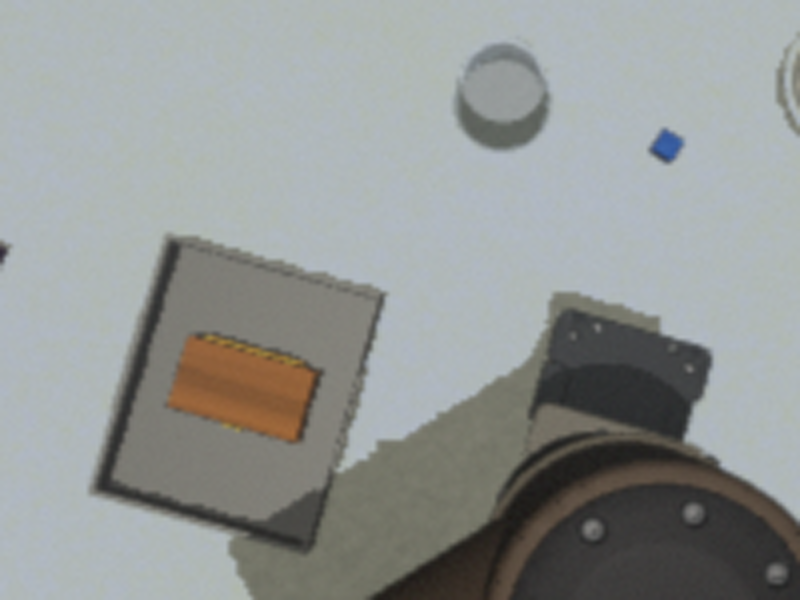

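The side and top crops show the box shut and flat in the middle of the grey tray, at about (249,227) in the top picture. The glass hasn't moved, and the gripper is clear of everything.

```bash
python3 -c "
from plant import r
print(r.close_job())"
```

```text
the job is handed in; nothing more can be done
None
```

The lid is folded shut and the closed box now lies flat in the middle of the empty grey tray. I handed the job in at about 15 s, well under the 48 s limit.

- **Closing:** I pushed the lid shut with one finger while the box stood on the table. The pictures showed it shut before I gripped the box.
- **Placing:** I gripped the box across its 50 mm width, turned it in line with the tray and lowered it in small steps. It touched the tray floor with about 5 N before I let go.
- **Last checks:** The side and top pictures show the lid still shut and the box flat, below the tray's rim. The glass is upright in its place, and the recogniser's readings for it changed by no more than about 2 pixels. The gripper was clear of everything.
- **Disagreements:** My wrist and side camera fits of the box differed by about 3 mm, so I used the combined fit, which centred well in the jaws. One tray corner in the side picture was about 5 pixels off the fit and I didn't resolve it, but the clearance in the tray was ample.

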